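# Swing out the register rail and index its stop to the next hole

### The arm

A 6-joint arm with a two-finger parallel gripper is mounted at the origin on a cart in front of the work surface, level with it; the furniture and walls round the work are solid. World frame = base frame: x ahead of the robot, y to its left, z up, the work surface at z = 0. Lengths are in m, angles in rad, forces in N, time in s.
With the tool pointing down it reaches from about 0.25 to 0.775 m from the base axis. Payload 4 kg.
Tool frame: the origin (TCP) lies midway between the tips of the shut fingers; the grasp point (between the pads) lies 19 mm behind it; z points along the fingers, y is the direction in which the jaws open and shut (so a half turn about z gives the same grasp; the last joint's range is limited). The gripper opens to 85 mm and grips with 20 to 120 N. Pads are 22 mm wide; open, the fingers measure 114 mm over their backs; the gripper's body (76 mm by 85 mm) begins 54 mm behind the grasp point. The pads swing forward as they close: fully open they stand 13 mm farther back than shut.
Start: joints at [-1.255, 0.087, 1.371, -0, 1.684, -0.103], TCP at [0.224, -0.502, 0.231] pointing down, gripper open.
Joint ranges: [-3.1, 3.1], [-0.76, 2.03], [0.27, 2.55], [-1.08, 4.22], [0.17, 2.65], [-2.57, 2.57]. Speed limits (rad/s): [2.79, 2.79, 3.14, 3.14, 3.14, 3.14].

### API

Orientations are given as a unit quaternion [w, x, y, z].
In Python, from rig import robot gives the robot as it stands. The module is installed in compiled form; this text tells all that it offers.
- The arm moves only by the tool drive_tool, never from a script. Its argument "commands" is text: rows parted by semicolons, each of 7 numbers parted by spaces: the shift along the tool's x, y, z in cm, then the turn, a rotation vector about the tool's x, y, z in rad, then the gripper's target within -1 to 1 (fully open at 1, half-way at 0, shut at -1). A call has 1 to 20 rows; each row is the pose to reach, as a shift and turn from the pose commanded when the call began, along the tool's axes at that moment; what a row does not reach only later rows make up. A row lasts 1/12 s, in which the tool goes at most 41.7 mm and 7.16 degrees, less where a joint would pass 70% of its speed; a pose out of reach is approached as far as the arm can. A call with a gripper value outside its range is refused whole. The fingers move at their own pace and stop on an object; "grip_force" is the grip in N (left out, the last holds). Time passes only in rows, so rows that repeat a pose let the fingers close. It gives the time, the measured TCP pose, the force and the opening at its end, in the units of the state.
- robot.observe(): the state, without advancing time (a new reading comes with each control period).
- robot.get_image(name): name is "side" or "top"; returns a dict with "pixels" (400x640x3 uint8, red, green, blue), "mtx" (3x3 intrinsics, pixels), "distortion" ([k1, k2, p1, p2, k3] as OpenCV has them; the pictures are not rectified), "rvec" (rotation vector, rad) and "tvec" (3), from world to camera coordinates, as OpenCV has them. Camera axes: x right, y down, z forward; pixel columns grow to the right and rows downward; lengths in m; the calibration is good to about 2 mm. A picture is of the moment at which its call begins. There is no depth.
- robot.finish_job(): hands the job in, once; it reports no verdict.
Trained networks look in a picture, given as the dict that the camera call returned (one of the last four; its "shot" number tells which), for a name from the list of things; names that differ only in an ending like _2 or _b are one class to them, and where a whole thing is asked for, a point or a joint stands for the part that bears it (a point fixed in the world has none). Each returns a list of dicts, best first, with "confidence" (0 to 1); they miss things now and then, are a little off and sometimes report something else, mostly with a low value. They report only what shows in the picture. A call takes as long as a camera call.
- robot.look_for(picture, target): "position" ([column, row] in pixels, amid what is visible of it).
- robot.trace(picture, target): "region" (400x640 bool, what is visible of it) and "position" ([column, row] in pixels, amid what is visible of it).
The state is a dict: "time": time; "joint_positions": joint angles; "dq": joint speeds; "tau": joint torques, N m; "tool_pos": TCP position; "eef_rot": TCP orientation; "contact_force": force on the tool from outside, world axes, zero at the start; "ft_torque": the same for the moment, N m; "opening": finger opening in m.
Only numpy, scipy, OpenCV 4.12 (cv2) and the standard library are available. Lean on these libraries where they do the work, as an engineer would, in place of code of your own. Each camera call takes 0.05 s, during which the arm holds its last target.

### The job

Set the register rail for the next print: first swing the folded rail out over the cloth until it snaps home in its end detent, then pull up the red plunger knob, slide the stop one hole further out along the rail and let the pin drop fully into that next hole. Do not let go afterwards: finish with the gripper still closed on the knob, holding it still with the pin fully home, so that the stop stands firm while the printer sets the block against it. Leave the printing blocks, the brush and the tin lying about where they are.

Things in the scene. Friction and masses are not known exactly. Their poses are not given: they have to be found in the camera images.
- rail_base: dark steel base plate, 100 x 96 x 10 mm, screwed flat on the table right of the cloth; it stays put. Origin at table height under the rail's upright hinge axis. In the plate's own axes the folded rail (joint rail = 0) points along -x and the fully swung-out rail along +y, over the cloth
- hinge (a point): point on the rail's upright hinge axis, 22 mm above the table; axes as the base. From here the rail reaches out 262 mm: a bright steel bar 22 mm wide, 12 mm thick, lying 16 to 28 mm above the table, with four holes down through it, 95, 135, 175 and 215 mm from the axis
- rail (a joint): swing of the rail about its hinge, rad: 0 folded, 1.571 fully out against its end stop; grows clockwise seen from above. Friction (about 1 N at the knob) keeps it where it is left. From about 1.2 rad a sprung detent ball resists (about 3 N at the knob); past about 1.5 rad the ball snaps in behind, drives the rail on to the stop and holds it there
- stop_slide (a joint): travel of the grey stop slide along the rail, m: 0 at the start (pin in the second hole), growing away from the hinge; 0.040 is the next hole outward. A sleeve 52 mm long, 34 mm wide, top 34.5 mm above the table, with a black-faced stop plate standing out 44 mm on one side. It rubs with 2 to 3 N and is locked while the pin is in a hole
- plunger (a joint): lift of the spring plunger, m: 0 pin fully home, 8 mm deep in its hole; 0.008 pin tip just clear, riding on the bar; 0.013 pulled up to its stop. The spring pushes it down with 5 N (home) to 8 N (pulled up). Pin 8 mm with a round tip, holes 10 mm; lowered over a hole it drops in
- red_knob: round red plastic knob on the plunger, 26 mm in diameter. Origin: middle of its gripping side (11 mm below to 8 mm above it; top 12.5 mm above), 70 mm above the table with the pin home; the slide's top is 35.5 mm below. It does not turn on the slide: its x axis points along the rail away from the hinge, z up. Moves with plunger, slide and rail
- next_hole (a point): centre of the mouth of the next hole outward (175 mm from the hinge axis, 40 mm from the first), on top of the bar, 28 mm above the table; it swings with the rail. x points along the rail away from the hinge
- flower_block: loose bystander: dark wooden hand printing block with a long grip, 57 x 87 x 55 mm, standing on the cloth behind the work; origin at the centre of its underside
- border_block: loose bystander: dark wooden hand printing block with a knob grip, 66 x 66 x 83 mm, standing on the left of the cloth; origin at the centre of its underside
- flat_brush: loose bystander: flat colour brush, 40 x 185 x 13 mm, lying on the left of the cloth; origin at the centre of its underside
- rust_tin: loose bystander: open rust-brown tin, 54 mm wide and 55 mm high, standing at the back left of the cloth; origin at the centre of its underside

How it is judged:
By the outcome, as a careful person would: the job done as asked, in the order asked, and still so for the second after the job is handed in, while the arm keeps its last pose, push and grip.
It also fails if it takes over 48 s, if anything falls off the work surface, if the arm or the gripper's body presses on something with over 40 N, if the wrist force passes 120 N, or if a joint passes its speed limit or range.

## Working session

There is one attempt and no reset: what is moved stays moved. The work goes in short steps, Python scripts to look and compute and a tool call to move; the robot and the scene stay as the last step left them, time stands still between calls to the robot, and variables do not carry over. Pictures are saved under pics/ and viewed, and the job is handed in when it is done.

Besides the shell and the picture viewer there is one more tool, called after ">>>" as a command line: name --argument value ..., lists and objects as JSON in quotes. drive_tool: Moves the arm, as the interface text tells. Its arguments: {"type":"object","properties":{"commands":{"type":"string"},"grip_force":{"type":"number"}},"required":["commands"]}

```bash
mkdir -p pics; ls; cat > h.py <<'E'
import numpy as np, cv2
from rig import robot
def cam(p):
    R,_=cv2.Rodrigues(np.array(p["rvec"],float)); t=np.array(p["tvec"],float).ravel(); return R,t
def ray(p,uv):
    u=cv2.undistortPoints(np.array([[uv]],float),np.array(p["mtx"]),np.array(p["distortion"]))[0,0]
    R,t=cam(p); d=R.T@np.array([u[0],u[1],1]); return -R.T@t,d/np.linalg.norm(d)
def onz(p,uv,z):
    c,d=ray(p,uv); return c+d*(z-c[2])/d[2]
def tri(a,ua,b,ub):
    c1,d1=ray(a,ua);c2,d2=ray(b,ub)
    s=np.linalg.lstsq(np.c_[d1,-d2],c2-c1,rcond=None)[0]
    q1=c1+s[0]*d1;q2=c2+s[1]*d2
    return (q1+q2)/2,np.linalg.norm(q1-q2)
def proj(p,X):
    return cv2.projectPoints(np.array(X,float).reshape(-1,1,3),np.array(p["rvec"]),np.array(p["tvec"]),np.array(p["mtx"]),np.array(p["distortion"]))[0][:,0]
def save(p,n): cv2.imwrite("pics/"+n+".png",p["pixels"][:,:,::-1])
E
python3 - <<'E'
from h import *
ps={n:robot.get_image(n) for n in("side","top")}
for n,p in ps.items():
    save(p,n+"0")
    for t in("red_knob","next_hole","hinge","rail_base","stop_slide","flower_block","border_block"):
        print(n,t,[(np.round(r["position"],1),round(r["confidence"],2)) for r in robot.look_for(p,t)][:2])
print(robot.observe())
E
```

```text
pics
side red_knob [(array([399.7, 174.5]), 0.65)]
side next_hole [(array([398.6, 185.6]), 0.62)]
side hinge [(array([386.9, 183.4]), 0.59)]
side rail_base [(array([381.3, 184.3]), 0.63), (array([399.1, 189.4]), 0.61)]
side stop_slide [(array([399.4, 187.7]), 0.51)]
side flower_block [(array([260.9, 213.7]), 0.68)]
side border_block [(array([313.2, 286.5]), 0.57)]
top red_knob [(array([235.3, 184.2]), 0.72), (array([408.1, 248.6]), 0.56)]
top next_hole [(array([405. , 250.5]), 0.8)]
top hinge [(array([404.3, 214.7]), 0.9), (array([403.4, 251.5]), 0.31)]
top rail_base [(array([404.1, 215.8]), 0.67), (array([404.8, 251.6]), 0.53)]
top stop_slide []
top flower_block [(array([278.1, 149.3]), 0.93)]
top border_block [(array([230.2, 246.1]), 0.8)]
{'time': 0.8, 'joint_positions': array([-1.25510970e+00,  8.71548677e-02,  1.37066432e+00,  2.75890116e-05,
        1.68357106e+00, -1.03076738e-01]), 'dq': array([-7.54251475e-04, -1.03419170e-03,  8.17004783e-05,  2.23099553e-03,
       -7.68864870e-04,  8.24117057e-05]), 'tau': array([-9.80267328e-05, -3.51671255e+01, -3.13441551e+01, -4.61476975e-05,
        1.70698522e-04, -2.37057520e-06]), 'tool_pos': array([ 0.22367389, -0.5025032 ,  0.2313837 ]), 'eef_rot': array([9.91770622e-05, 9.78159294e-01, 2.07856644e-01, 2.43674426e-05]), 'contact_force': array([ 0.36791412,  0.52395016, -0.80624294]), 'ft_torque': array([-0.02850426, -0.01880058, -0.01671676]), 'opening': 0.08569304180002489}
```

View pics/side0.png

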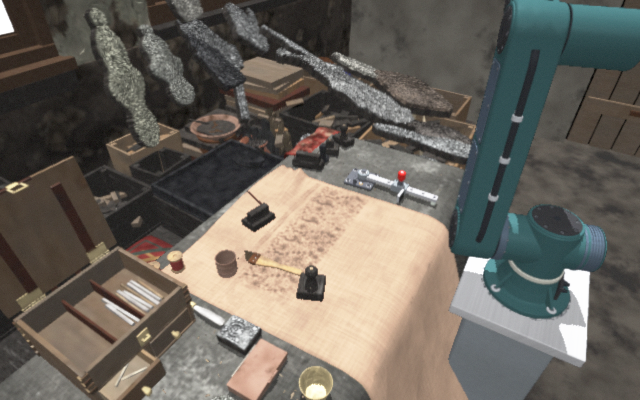

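View pics/top0.png

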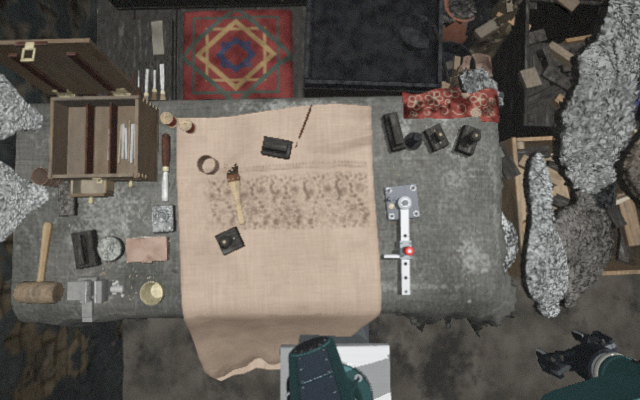

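```bash
python3 - <<'E'
from h import *
for n,(x0,y0,x1,y1) in {"side":(340,140,440,215),"top":(360,170,460,300)}.items():
    p=robot.get_image(n)
    im=p["pixels"][y0:y1,x0:x1,::-1]; k=6 if n=="side" else 4.6
    cv2.imwrite(f"pics/{n}_z.png",cv2.resize(im,None,fx=k,fy=k,interpolation=cv2.INTER_CUBIC))
    R,t=cam(p); print(n,-R.T@t)
E
```

```text
side [0.13161142 0.83979728 0.77576901]
top [0.51014793 0.03091224 1.14416888]
```

View pics/side_z.png

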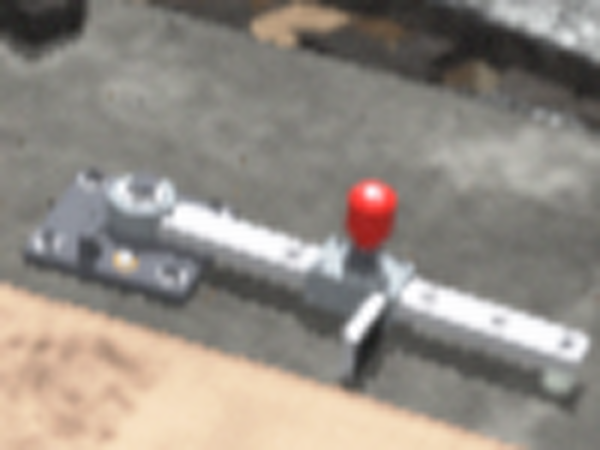

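View pics/top_z.png

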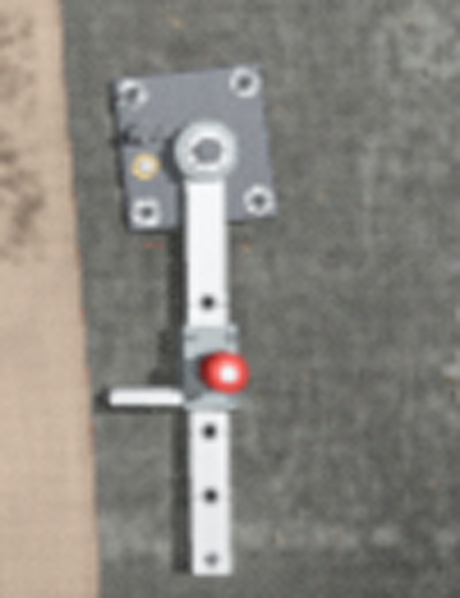

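```bash
python3 - <<'E'
from h import *
t=robot.get_image("top"); s=robot.get_image("side")
print("hinge",onz(t,(404.3,207),.028), onz(t,(404.3,214.7),.022))
def red(p,win):
    x0,y0,x1,y1=win;im=p["pixels"][y0:y1,x0:x1].astype(int)
    m=(im[...,0]>120)&(im[...,1]<90)&(im[...,2]<90); v,u=np.nonzero(m); return u.mean()+x0,v.mean()+y0,m.sum()
a=red(t,(380,225,440,280)); b=red(s,(385,160,420,190)); print(a,b)
print("knob",tri(t,a[:2],s,b[:2]), onz(t,a[:2],.08), onz(s,b[:2],.072))
for uv in [(404.5,204),(405.5,293),(405,226.8),(405,236)]: print(uv,onz(t,uv,.028))
for n in ("rail_base","next_hole","hinge","red_knob","stop_slide"):
    print(n,[(np.round(r["position"],1),round(r["confidence"],2),r["region"].sum()) for r in robot.trace(t,n)][:2])
E
```

```text
hinge [ 0.55075946 -0.2102871   0.028     ] [ 0.52858299 -0.21087443  0.022     ]
(np.float64(407.48275862068965), np.float64(250.9655172413793), np.int64(29)) (np.float64(401.2068965517241), np.float64(176.27586206896552), np.int64(58))
knob (array([ 0.42763422, -0.20736434,  0.06326974]), np.float64(0.0016517600472961656)) [ 0.42815444 -0.2039989   0.08      ] [ 0.42470564 -0.19405594  0.072     ]
(404.5, 204) [ 0.55944316 -0.21114319  0.028     ]
(405.5, 293) [ 0.30495575 -0.20608051  0.028     ]
(405, 226.8) [ 0.49355778 -0.21050441  0.028     ]
(405, 236) [ 0.46712078 -0.2096723   0.028     ]
rail_base [(array([402.5, 215.4]), 0.62, np.int64(1962))]
next_hole [(array([404.7, 247.5]), 0.91, np.int64(898))]
hinge [(array([402.4, 213.3]), 0.9, np.int64(1910))]
red_knob [(array([408.2, 250. ]), 0.64, np.int64(78)), (array([405.9, 250.6]), 0.22, np.int64(1034))]
stop_slide [(array([403.8, 251. ]), 0.71, np.int64(288))]
```

```bash
python3 - <<'E'
from h import *
t=robot.get_image("top"); s=robot.get_image("side")
z=lambda u,v:(360+(u+.5)/4.6-.5,170+(v+.5)/4.6-.5)
zs=lambda u,v:(340+(u+.5)/6-.5,140+(v+.5)/6-.5)
for n,q in dict(h95=(207,302),h175=(209,431),h215=(210,495),end=(211,575)).items(): print(n,onz(t,z(*q),.028))
print("cap",onz(t,z(205,150),.036))
for q in [(112,82),(258,66),(274,213),(130,229)]: print("plate",onz(t,z(*q),.01))
for n,q in dict(h95=(292,254),h175=(428,297),h215=(499,320)).items(): print("side",n,onz(s,zs(*q),.028))
h=np.array([onz(t,z(*q),.028)[:2] for q in((207,302),(209,431),(210,495))]); r=np.array([.095,.175,.215])
A=np.c_[np.ones(3),r]; c=np.linalg.lstsq(A,h,rcond=None)[0]; print("hinge,dir",c, "knob",c[0]+.135*c[1])
hg=c[0];d=c[1]
pts=[[*(hg+.135*d),.0825],[*(hg+.135*d),.070]]
print(proj(t,pts),proj(s,pts))
E
```

```text
h95 [ 0.46926248 -0.20860988  0.028     ]
h175 [ 0.38910422 -0.20736336  0.028     ]
h215 [ 0.34958789 -0.20676623  0.028     ]
end [ 0.30042026 -0.20587956  0.028     ]
cap [ 0.56423973 -0.20863237  0.036     ]
plate [ 0.61025323 -0.15591749  0.01      ]
plate [ 0.61890989 -0.25005593  0.01      ]
plate [ 0.52443045 -0.25710792  0.01      ]
plate [ 0.51588816 -0.16474332  0.01      ]
side h95 [ 0.46819533 -0.20372025  0.028     ]
side h175 [ 0.3884776 -0.2045412  0.028    ]
side h215 [ 0.34812007 -0.2044858   0.028     ]
hinge,dir [[ 0.56398811 -0.21006865]
 [-0.99795824  0.01539481]] knob [ 0.42926375 -0.20799035]
[[409.1305335  250.59741639]
 [408.104915   250.27009613]] [[401.87403455 171.12695544]
 [401.34568513 174.32437442]]
```

```bash
cat >> h.py <<'E'
from scipy.spatial.transform import Rotation as Ro
HG=np.array([.564,-.2085]); 
def yawx(R): return np.degrees(np.arctan2(R[1,0],R[0,0]))
def state():
    o=robot.observe(); q=o["eef_rot"]; return o,np.array(o["tool_pos"]),Ro.from_quat([q[1],q[2],q[3],q[0]])
def rel(pos,yaw,p0,R0):
    T=Ro.from_euler("z",yaw,degrees=True)*Ro.from_euler("x",180,degrees=True)
    return np.round(np.r_[R0.inv().apply(np.array(pos)-p0)*100,(R0.inv()*T).as_rotvec()],3)
E
python3 - <<'E'
from h import *
o,p,R=state(); print(yawx(R.as_matrix()))
print(rel([.429,-.207,.13],89.2,p,R))
E
```

```text
23.9974408815436
[ 30.776 -18.645  10.131   0.      0.     -1.138]
```

>>> drive_tool --commands "1.5 -0.9 0.5 0 0 -0.06 1; 4.1 -2.5 1.3 0 0 -0.15 1; 6.6 -4 2.2 0 0 -0.24 1; 9.2 -5.6 3.0 0 0 -0.34 1; 11.8 -7.1 3.9 0 0 -0.44 1; 14.4 -8.7 4.7 0 0 -0.53 1; 17 -10.3 5.6 0 0 -0.63 1; 19.6 -11.9 6.4 0 0 -0.73 1; 22.2 -13.4 7.3 0 0 -0.82 1; 24.8 -15 8.2 0 0 -0.92 1; 27.4 -16.6 9 0 0 -1.02 1; 29.4 -17.8 9.7 0 0 -1.09 1; 30.78 -18.65 10.13 0 0 -1.138 1; 30.78 -18.65 10.13 0 0 -1.138 1; 30.78 -18.65 10.13 0 0 -1.138 1" --grip_force 50

```text
time: 2.6
tool_pos: [0.4291, -0.2065, 0.1298]
eef_rot: [-0.0, 0.712, 0.703, -0.0]
contact_force: [-0.1, -0.6, 0.5]
opening: 0.0852
```

```bash
python3 - <<'E'
from h import *
o,p,R=state(); print(p,yawx(R.as_matrix()),o["contact_force"],rel([.429,-.207,.05],89.2,p,R))
for n,w in (("side",(340,110,440,215)),("top",(360,170,460,300))):
    a=robot.get_image(n);save(a,n+"1")
    x0,y0,x1,y1=w; cv2.imwrite(f"pics/{n}1z.png",cv2.resize(a["pixels"][y0:y1,x0:x1,::-1],None,fx=5 if n=="side" else 4.6,fy=5 if n=="side" else 4.6))
E
```

```text
[ 0.4290658  -0.20646009  0.12982678] 89.2629851698075 [-0.1246834  -0.55086558  0.53756347] [-5.100e-02  0.000e+00  7.983e+00 -1.000e-03  0.000e+00  1.000e-03]
```

View pics/side1z.png

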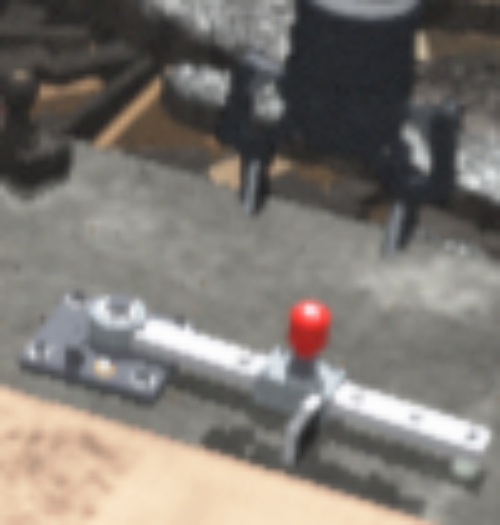

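>>> drive_tool --commands "0 0 1.5 0 0 0 1; 0 0 3.5 0 0 0 1; 0 0 5.5 0 0 0 1; 0 0 7 0 0 0 1; 0 0 8 0 0 0 1; 0 0 8 0 0 0 1; 0 0 8 0 0 0 1; 0 0 8 0 0 0 -1; 0 0 8 0 0 0 -1; 0 0 8 0 0 0 -1; 0 0 8 0 0 0 -1; 0 0 8 0 0 0 -1; 0 0 8 0 0 0 -1; 0 0 8 0 0 0 -1; 0 0 8 0 0 0 -1; 0 0 8 0 0 0 -1"

```text
time: 4.03
tool_pos: [0.4291, -0.2071, 0.0507]
eef_rot: [0.0, 0.712, 0.702, -0.0]
contact_force: [-2.6, 0.4, 5.8]
opening: 0.0246
```

```bash
python3 - <<'E'
from h import *
o,p,R=state(); print(p,o["contact_force"],o["ft_torque"],o["opening"])
a=robot.get_image("side"); x0,y0,x1,y1=340,110,440,215
cv2.imwrite(f"pics/side2z.png",cv2.resize(a["pixels"][y0:y1,x0:x1,::-1],None,fx=5,fy=5,interpolation=cv2.INTER_CUBIC))
# swing plan
k0=np.array([p[0],p[1]]); c0=k0-HG; r=np.linalg.norm(c0); a0=np.degrees(np.arctan2(c0[1],c0[0])); print("r",r,"ang",a0%360)
y0=yawx(R.as_matrix())
for dd in np.r_[0:90:5,86,88]:
    th=np.radians(a0-dd); print(dd,rel([*(HG+r*np.array([np.cos(th),np.sin(th)])),p[2]],y0-dd,p,R))
E
```

```text
[ 0.42908575 -0.20714902  0.05072783] [-2.57717693  0.35537819  5.76665375] [ 0.05255397  0.41534242 -0.01201688] 0.024599411124799922
r 0.1349210151097638 ang 179.42628171870717
0 [-0.     0.     0.     0.     0.001  0.   ]
5 [ 1.176e+00  4.700e-02 -1.000e-03  0.000e+00  1.000e-03  8.700e-02]
10 [ 2.344e+00  1.960e-01 -1.000e-03  0.000e+00  1.000e-03  1.750e-01]
15 [ 3.494e+00  4.460e-01 -2.000e-03  0.000e+00  1.000e-03  2.620e-01]
20 [ 4.618e+00  7.960e-01 -3.000e-03  0.000e+00  1.000e-03  3.490e-01]
25 [ 5.707e+00  1.242e+00 -3.000e-03  0.000e+00  1.000e-03  4.360e-01]
30 [ 6.753e+00  1.781e+00 -4.000e-03  0.000e+00  1.000e-03  5.240e-01]
35 [ 7.748e+00  2.410e+00 -5.000e-03  0.000e+00  1.000e-03  6.110e-01]
40 [ 8.685e+00  3.123e+00 -5.000e-03  0.000e+00  1.000e-03  6.980e-01]
45 [ 9.556e+00  3.915e+00 -5.000e-03  0.000e+00  1.000e-03  7.850e-01]
50 [ 1.0354e+01  4.7790e+00 -6.0000e-03  0.0000e+00  1.0000e-03  8.7300e-01]
55 [ 1.1074e+01  5.7110e+00 -6.0000e-03  0.0000e+00  1.0000e-03  9.6000e-01]
60 [ 1.1711e+01  6.7010e+00 -6.0000e-03  1.0000e-03  0.0000e+00  1.0470e+00]
65 [ 1.2258e+01  7.7430e+00 -7.0000e-03  1.0000e-03  0.0000e+00  1.1340e+00]
70 [ 1.2713e+01  8.8280e+00 -7.0000e-03  1.0000e-03  0.0000e+00  1.2220e+00]
75 [ 1.3071e+01  9.9500e+00 -7.0000e-03  1.0000e-03  0.0000e+00  1.3090e+00]
80 [ 1.3330e+01  1.1098e+01 -7.0000e-03  1.0000e-03  0.0000e+00  1.3960e+00]
85 [ 1.3488e+01  1.2264e+01 -7.0000e-03  1.0000e-03  0.0000e+00  1.4840e+00]
86 [ 1.3508e+01  1.2499e+01 -7.0000e-03  1.0000e-03  0.0000e+00  1.5010e+00]
88 [ 1.3534e+01  1.2969e+01 -6.0000e-03  1.0000e-03  0.0000e+00  1.5360e+00]
```

View pics/side2z.png

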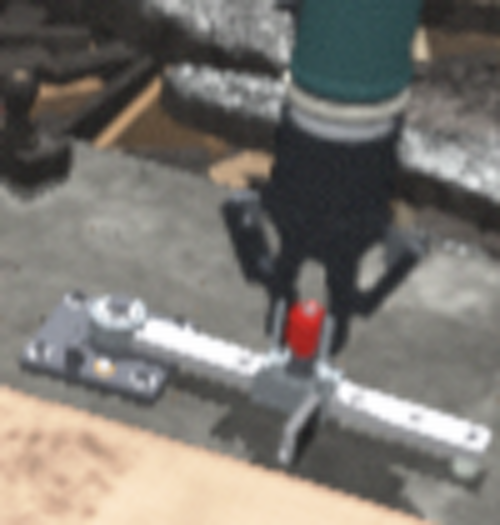

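>>> drive_tool --commands "0.6 0.01 0 0 0 0.044 -1; 1.18 0.05 0 0 0 0.087 -1; 1.76 0.11 0 0 0 0.131 -1; 2.34 0.2 0 0 0 0.175 -1; 2.92 0.31 0 0 0 0.218 -1; 3.49 0.45 0 0 0 0.262 -1; 4.06 0.61 0 0 0 0.305 -1; 4.62 0.8 0 0 0 0.349 -1; 5.17 1.01 0 0 0 0.393 -1; 5.71 1.24 0 0 0 0.436 -1; 6.24 1.5 0 0 0 0.48 -1; 6.75 1.78 0 0 0 0.524 -1; 7.26 2.09 0 0 0 0.567 -1; 7.75 2.41 0 0 0 0.611 -1; 8.22 2.76 0 0 0 0.654 -1; 8.68 3.12 0 0 0 0.698 -1; 8.68 3.12 0 0 0 0.698 -1; 8.68 3.12 0 0 0 0.698 -1; 8.68 3.12 0 0 0 0.698 -1" --grip_force 60

```text
time: 5.67
tool_pos: [0.4623, -0.121, 0.0508]
eef_rot: [0.001, 0.909, 0.417, 0.001]
contact_force: [0.4, -0.9, 4.5]
opening: 0.0243
```

```bash
python3 - <<'E'
from h import *
o,p,R=state(); print(p,o["contact_force"],o["ft_torque"],o["opening"],o["joint_positions"])
a=robot.get_image("side"); x0,y0,x1,y1=300,90,440,225
cv2.imwrite(f"pics/side3z.png",cv2.resize(a["pixels"][y0:y1,x0:x1,::-1],None,fx=4.4,fy=4.4,interpolation=cv2.INTER_CUBIC))
k0=np.array([p[0],p[1]]); c0=k0-HG; r=np.linalg.norm(c0); a0=np.degrees(np.arctan2(c0[1],c0[0])); print("r",r,"ang",a0%360)
y0=yawx(R.as_matrix());print(y0)
for dd in np.r_[0:55:2.5]:
    th=np.radians(a0-dd); print(dd,rel([*(HG+r*np.array([np.cos(th),np.sin(th)])),p[2]],y0-dd,p,R))
E
```

```text
[ 0.46229498 -0.12103716  0.05078595] [ 0.41712751 -0.8839133   4.52149316] [-0.04035759 -0.0465013  -0.17454875] 0.02428354320385435 [-3.74810461e-01  3.68414890e-02  1.79374935e+00  3.19166854e-05
  1.30849518e+00  3.36351933e-01]
r 0.13414044371498593 ang 139.30559553631574
49.25298211414236
0.0 [-0.     0.     0.     0.002 -0.001 -0.   ]
2.5 [ 0.585  0.012  0.001  0.002 -0.001  0.044]
5.0 [ 1.169e+00  5.000e-02  1.000e-03  2.000e-03 -1.000e-03  8.700e-02]
7.5 [ 1.751e+00  1.130e-01  2.000e-03  2.000e-03 -1.000e-03  1.310e-01]
10.0 [ 2.33e+00  2.02e-01  2.00e-03  2.00e-03 -1.00e-03  1.75e-01]
12.5 [ 2.904e+00  3.150e-01  3.000e-03  2.000e-03 -1.000e-03  2.180e-01]
15.0 [ 3.472e+00  4.540e-01  4.000e-03  2.000e-03 -1.000e-03  2.620e-01]
17.5 [ 4.034e+00  6.170e-01  5.000e-03  2.000e-03 -1.000e-03  3.050e-01]
20.0 [ 4.589e+00  8.050e-01  6.000e-03  2.000e-03 -1.000e-03  3.490e-01]
22.5 [ 5.134e+00  1.016e+00  7.000e-03  2.000e-03 -1.000e-03  3.930e-01]
25.0 [ 5.670e+00  1.252e+00  8.000e-03  2.000e-03 -1.000e-03  4.360e-01]
27.5 [ 6.195e+00  1.510e+00  9.000e-03  2.000e-03 -1.000e-03  4.800e-01]
30.0 [ 6.709e+00  1.791e+00  1.000e-02  2.000e-03 -1.000e-03  5.240e-01]
32.5 [ 7.209e+00  2.094e+00  1.100e-02  2.000e-03 -2.000e-03  5.670e-01]
35.0 [ 7.696e+00  2.419e+00  1.200e-02  2.000e-03 -2.000e-03  6.110e-01]
37.5 [ 8.168e+00  2.764e+00  1.400e-02  2.000e-03 -2.000e-03  6.540e-01]
40.0 [ 8.625e+00  3.130e+00  1.500e-02  2.000e-03 -2.000e-03  6.980e-01]
42.5 [ 9.066e+00  3.516e+00  1.600e-02  2.000e-03 -2.000e-03  7.420e-01]
45.0 [ 9.489e+00  3.920e+00  1.700e-02  2.000e-03 -2.000e-03  7.850e-01]
47.5 [ 9.894e+00  4.343e+00  1.900e-02  2.000e-03 -2.000e-03  8.290e-01]
50.0 [ 1.028e+01  4.782e+00  2.000e-02  2.000e-03 -2.000e-03  8.730e-01]
52.5 [ 1.0647e+01  5.2380e+00  2.1000e-02  2.0000e-03 -2.0000e-03  9.1600e-01]
```

View pics/side3z.png

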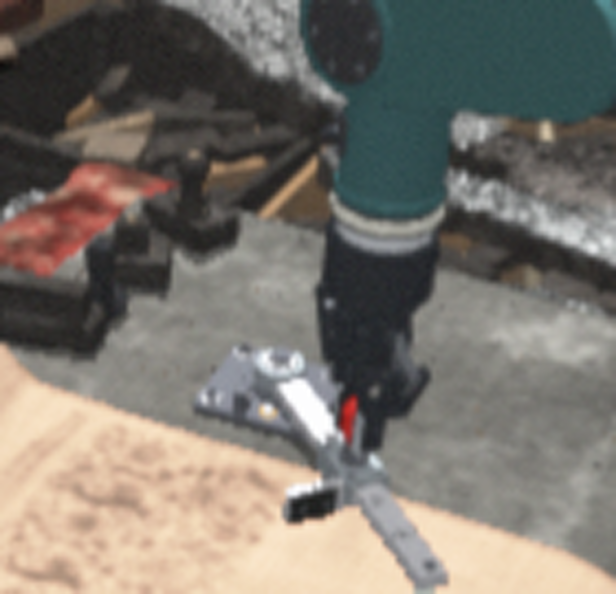

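>>> drive_tool --commands "0.58 0.01 0 0 0 0.044 -1; 1.17 0.05 0 0 0 0.087 -1; 1.75 0.11 0 0 0 0.131 -1; 2.33 0.2 0 0 0 0.175 -1; 2.9 0.31 0 0 0 0.218 -1; 3.47 0.45 0 0 0 0.262 -1; 4.03 0.62 0 0 0 0.305 -1; 4.59 0.8 0 0 0 0.349 -1; 5.13 1.02 0 0 0 0.393 -1; 5.67 1.25 0 0 0 0.436 -1; 6.2 1.51 0 0 0 0.48 -1; 6.71 1.79 0 0 0 0.524 -1; 7.21 2.09 0 0 0 0.567 -1; 7.7 2.42 0 0 0 0.611 -1; 8.17 2.76 0 0 0 0.654 -1; 8.62 3.13 0 0 0 0.698 -1; 9.07 3.52 0 0 0 0.742 -1; 9.3 3.75 0 0 0 0.765 -1; 9.3 3.75 0 0 0 0.765 -1; 9.3 3.75 0 0 0 0.765 -1"

```text
time: 7.38
tool_pos: [0.5517, -0.0754, 0.0509]
eef_rot: [0.0, 0.999, 0.047, 0.001]
contact_force: [1.8, -0.8, 4.3]
opening: 0.0244
```

```bash
python3 - <<'E'
from h import *
o,p,R=state(); print(p,o["contact_force"],o["ft_torque"],o["opening"])
for n,w in (("side",(280,90,420,225)),("top",(310,150,450,270))):
    a=robot.get_image(n); x0,y0,x1,y1=w
    cv2.imwrite(f"pics/{n}4z.png",cv2.resize(a["pixels"][y0:y1,x0:x1,::-1],None,fx=4.4,fy=4.4,interpolation=cv2.INTER_CUBIC))
k0=np.array([p[0],p[1]]); c0=k0-HG; r=np.linalg.norm(c0); a0=np.degrees(np.arctan2(c0[1],c0[0])); print("r",r,"ang",a0%360,yawx(R.as_matrix()))
E
```

```text
[ 0.55174025 -0.07535564  0.05085698] [ 1.81090441 -0.78368737  4.30048124] [-0.15227275 -0.17796095 -0.20426849] 0.024385505006885046
r 0.13370759549365832 ang 95.26088056153039 5.380793175702427
```

View pics/side4z.png

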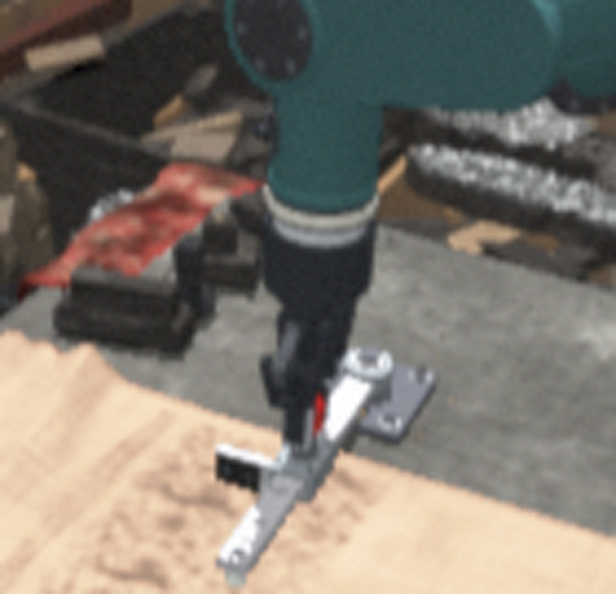

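View pics/top4z.png

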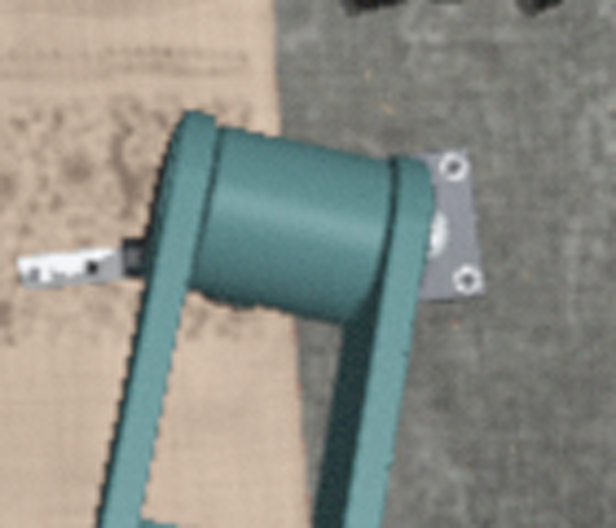

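>>> drive_tool --commands "0.15 0 0 0 0 0.01 -1; 0.3 0 0 0 0 0.02 -1; 0.3 0 0 0 0 0.02 -1; 0.3 0 0 0 0 0.02 -1; 0.3 0 0 0 0 0.02 -1"

```text
time: 7.9
tool_pos: [0.552, -0.0752, 0.0507]
eef_rot: [0.001, 0.999, 0.038, -0.002]
contact_force: [-6.3, -2.0, 8.8]
opening: 0.0244
```

```bash
python3 - <<'E'
from h import *
o,p,R=state(); print(p,o["contact_force"],o["ft_torque"],yawx(R.as_matrix()))
E
```

```text
[ 0.55201362 -0.07521799  0.05074298] [-6.25783002 -1.97423835  8.77994357] [-0.24779652  0.82156121  0.29287585] 4.3200614140682765
```

>>> drive_tool --commands "-0.1 0 -0.2 0 0 -0.005 -1; -0.2 0 -0.5 0 0 -0.01 -1; -0.2 0 -0.8 0 0 -0.01 -1; -0.2 0 -1.1 0 0 -0.01 -1; -0.2 0 -1.4 0 0 -0.01 -1; -0.2 0 -1.4 0 0 -0.01 -1; -0.2 0 -1.4 0 0 -0.01 -1; -0.2 0 -1.4 0 0 -0.01 -1"

```text
time: 8.57
tool_pos: [0.5512, -0.0744, 0.0633]
eef_rot: [-0.0, 0.999, 0.042, -0.001]
contact_force: [3.5, -0.6, -6.7]
opening: 0.0245
```

```bash
python3 - <<'E'
from h import *
o,p,R=state(); print(p,o["contact_force"],o["ft_torque"],yawx(R.as_matrix()),o["opening"])
a=robot.get_image("side"); x0,y0,x1,y1=280,130,400,225
cv2.imwrite(f"pics/side5z.png",cv2.resize(a["pixels"][y0:y1,x0:x1,::-1],None,fx=6,fy=6,interpolation=cv2.INTER_CUBIC))
E
```

```text
[ 0.55116742 -0.07435414  0.06330302] [ 3.45996767 -0.61736107 -6.73495619] [-0.16745257 -0.54694265  0.10837445] 4.8042045797009685 0.02449342676090317
```

View pics/side5z.png

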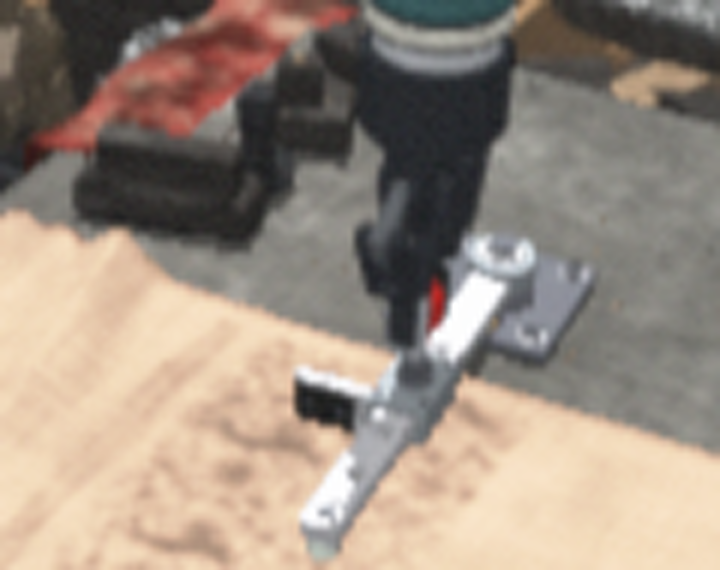

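>>> drive_tool --commands "0.1 -0.2 0 0 0 0 -1; 0.15 -0.5 0 0 0 0 -1; 0.15 -0.9 0 0 0 0 -1; 0.15 -1.3 0 0 0 0 -1; 0.15 -1.7 0 0 0 0 -1; 0.15 -2.1 0 0 0 0 -1; 0.15 -2.5 0 0 0 0 -1; 0.15 -2.9 0 0 0 0 -1; 0.15 -3.3 0 0 0 0 -1; 0.15 -3.6 0 0 0 0 -1; 0.15 -3.85 0 0 0 0 -1; 0.15 -3.95 0 0 0 0 -1; 0.15 -3.95 0 0 0 0 -1; 0.15 -3.95 0 0 0 0 -1"

```text
time: 9.78
tool_pos: [0.5485, -0.0342, 0.0634]
eef_rot: [-0.001, 0.999, 0.042, -0.002]
contact_force: [-3.8, -1.0, -8.1]
opening: 0.024
```

```bash
python3 - <<'E'
from h import *
o,p,R=state(); print(p,o["contact_force"],o["ft_torque"],yawx(R.as_matrix()),o["opening"])
a=robot.get_image("side"); x0,y0,x1,y1=280,130,400,225
cv2.imwrite(f"pics/side6z.png",cv2.resize(a["pixels"][y0:y1,x0:x1,::-1],None,fx=6,fy=6,interpolation=cv2.INTER_CUBIC))
E
```

```text
[ 0.54847735 -0.03419946  0.06341723] [-3.82965124 -1.03693716 -8.05306846] [-0.18704419  0.73687748  0.03119945] 4.827174874638695 0.024012378440852754
```

View pics/side6z.png

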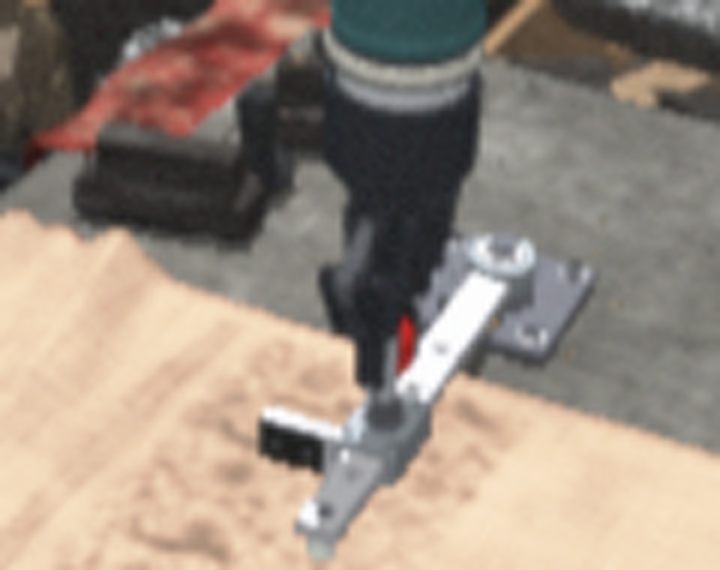

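>>> drive_tool --commands "-0.05 0.08 0.2 0 0 0 -1; -0.1 0.1 0.4 0 0 0 -1; -0.1 0.1 0.6 0 0 0 -1; -0.1 0.1 0.8 0 0 0 -1; -0.1 0.1 1.0 0 0 0 -1; -0.1 0.1 1.2 0 0 0 -1; -0.1 0.1 1.3 0 0 0 -1; -0.1 0.1 1.3 0 0 0 -1; -0.1 0.1 1.3 0 0 0 -1; -0.1 0.1 1.3 0 0 0 -1"

```text
time: 10.67
tool_pos: [0.5487, -0.036, 0.0512]
eef_rot: [-0.0, 0.999, 0.042, -0.0]
contact_force: [-5.2, 1.1, -5.3]
opening: 0.024
```

```bash
python3 - <<'E'
from h import *
o,p,R=state(); print(p,o["contact_force"],o["ft_torque"],yawx(R.as_matrix()),o["opening"])
E
```

```text
[ 0.54865288 -0.0359825   0.05121152] [-5.20410482  1.06937081 -5.31219849] [0.26702376 0.82865306 0.05383022] 4.796573103161129 0.02402349515743693
```

>>> drive_tool --commands "-0.05 0 0.1 0 0 0 -1; -0.1 0 0.2 0 0 0 -1; -0.1 0 0.3 0 0 0 -1; -0.1 0 0.4 0 0 0 -1; -0.1 0 0.4 0 0 0 -1; -0.1 0 0.4 0 0 0 -1"

```text
time: 11.17
tool_pos: [0.5489, -0.0363, 0.0508]
eef_rot: [0.0, 0.999, 0.042, 0.002]
contact_force: [-10.0, 1.1, 7.1]
opening: 0.0241
```

```bash
python3 - <<'E'
from h import *
o,p,R=state(); print(p,o["contact_force"],o["ft_torque"],yawx(R.as_matrix()),o["opening"])
for n,w in (("side",(280,130,400,225)),("top",(310,150,450,270))):
    a=robot.get_image(n); x0,y0,x1,y1=w;k=6 if n=="side" else 4.4
    cv2.imwrite(f"pics/{n}7z.png",cv2.resize(a["pixels"][y0:y1,x0:x1,::-1],None,fx=k,fy=k,interpolation=cv2.INTER_CUBIC)); save(a,n+"7")
E
```

```text
[ 0.54892465 -0.03627639  0.05075779] [-9.99020146  1.07898574  7.10047262] [0.31321079 1.54764969 0.09980605] 4.805513752025859 0.024081652750173498
```

View pics/side7z.png

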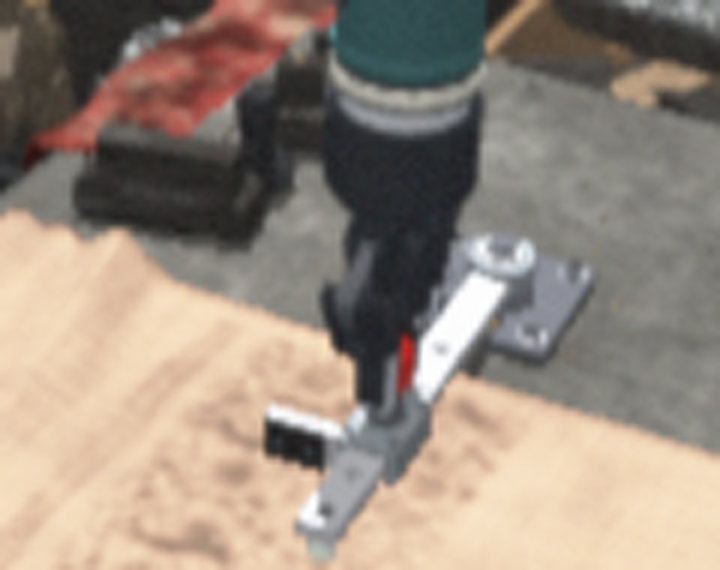

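View pics/top7z.png

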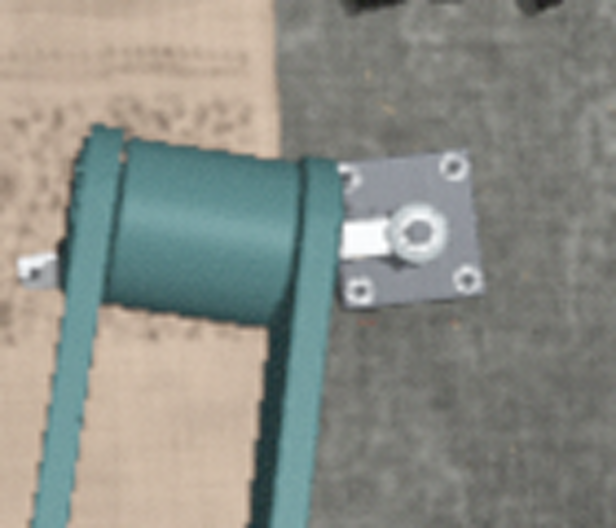

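>>> drive_tool --commands "-0.07 0 -0.03 0 0 0 -1; -0.15 0 -0.07 0 0 0 -1; -0.2 0 -0.1 0 0 0 -1; -0.2 0 -0.1 0 0 0 -1; -0.2 0 -0.1 0 0 0 -1; -0.2 0 -0.1 0 0 0 -1; -0.2 0 -0.1 0 0 0 -1; -0.2 0 -0.1 0 0 0 -1"

```text
time: 11.93
tool_pos: [0.5486, -0.0364, 0.0508]
eef_rot: [0.0, 0.999, 0.042, 0.003]
contact_force: [-2.6, 3.1, 6.3]
opening: 0.0242
```

```bash
python3 - <<'E'
from h import *
for i in range(3):
    o,p,R=state(); print(p,o["contact_force"],o["ft_torque"],yawx(R.as_matrix()),o["opening"],abs(o["dq"]).max())
    a=robot.get_image("side")
save(a,"side8")
t=robot.get_image("top");save(t,"top8")
z=lambda u,v:(310+(u+.5)/4.4-.5,150+(v+.5)/4.4-.5)
print("hinge",onz(t,z(417,233),.036),"tip hole",onz(t,z(36,270),.028))
E
```

```text
[ 0.54858194 -0.03636073  0.05078864] [-2.58202628  3.06834862  6.288003  ] [0.5306408  0.34840133 0.08993469] 4.802942209634679 0.0242001779427356 0.0007924343566069539
[ 0.54860509 -0.03632695  0.05081731] [-1.41630409  4.0346457   5.852279  ] [0.47623081 0.37505593 0.08739642] 4.807099278242094 0.024171263044317055 0.0007984710679361393
[ 0.54859173 -0.03632692  0.05079976] [-2.66525809  2.52303809  5.30858774] [0.48967265 0.34787302 0.11655184] 4.808309424050504 0.02451586787456527 0.0019126338078924723
hinge [ 0.56321845 -0.20921217  0.036     ] tip hole [0.54371283 0.0404087  0.028     ]
```

View pics/top8.png

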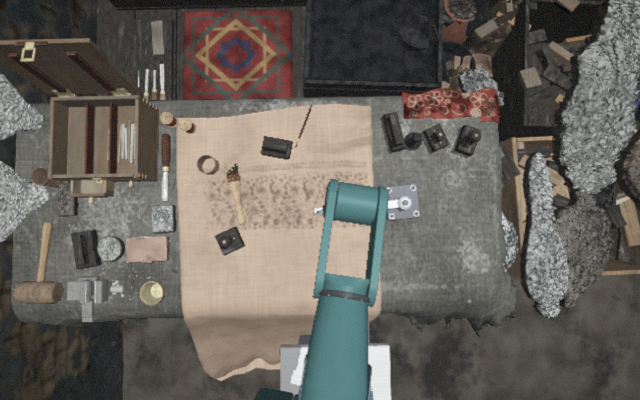

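```bash
python3 -c "
from h import *
print(robot.finish_job())"
```

```text
the job is handed in; nothing more can be done
None
```

The rail is swung out against its end stop, and the stop sits one hole further out with the pin home. I handed the job in at about 12 s, with the gripper still closed on the red knob.

**Rail:** It stands at about 94.5–95°, in line with the base plate's measured yaw of about 5°. A 3 mm push beyond that moved it only 0.3 mm, with about 6 N of resistance, so it was at the stop before I lifted the plunger.

**Stop and pin:** I lifted the knob about 12.6 mm, slid it out and lowered it. The tool height is back to 50.8 mm, against 50.7–50.9 mm with the pin home before. If the pin were riding on the bar, it would read about 59 mm. The last part of the press added about 12 N and lowered the tool only 0.4 mm, so the pin is at the bottom.

**Hold at the end:**
- The arm was still, with about 6 N pressing down, 2–3 N toward the rail's stop and about 3 N along the rail.
- The grip command was 60 N and the opening was 24 mm.

**Small disagreements:**
- The slide travel measured about 39 mm rather than 40 mm, which fits the pin's 1 mm play in its hole.
- The sideways force briefly read 10 N during the final press, and I eased it off.

**Other items:** In the last top picture the blocks, brush and tin are where they were.

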